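# Set the end stop of a drilling jig to its gauge mark and lock it

### The job

Set the green drilling jig for the next batch: with a light fingertip on the knurled brass wheel, roll it until the sliding end stop has closed towards the drill bush and its pointer stands over the red gauge mark on the rule. Then push the red-balled clamp lever with a fingertip all the way round, away from you, to lock the setting. Do not push the stop or the mark clip directly, and do not lift or shift any of the loose things on the bench.

Things in the scene. Friction and masses are not known exactly. Their poses are not given: they have to be found in the camera images.
- jig: Drilling jig, green base plate 136 x 320 x 14 mm bolted to the bench. Origin on the bench top; x points across it, away from the robot side, y along it from the lever end (right) to the drill bush end (left). Plate x -78..58, y -160..160 mm; bush bridge y 105..145, 75 mm high; slide housing x -32..34, y -136..-38, flat top 66 mm high; rule ledge x 34..54, 47 mm high.
- wheel: Knurled brass wheel, 56 mm diameter, 18 mm wide, upright on the housing's robot side, axis level along the jig's x. Origin at its centre: jig x -49, y -72, z 50 mm; rim top 78 mm up, free. Rolling its top to the jig's -y (right) moves the stop to the bush 8 mm per rad (2 mm per 7 mm of rim); back opens. Takes about 1 N at the rim, stays where left; 8.1 rad in all. Its frame turns with it.
- end_stop: Sliding steel end stop on a toothed rack bar; moves along the jig's +y as the gap to the bush closes (65 mm of travel). Axes parallel to the jig's; origin at the jig's origin when fully open. Its nose is 20 mm wide, face at y = 0 in this frame, 27 to 52 mm above the bench. Only the wheel may move it.
- pointer (a point): Tip of the dark pointer blade that the end stop carries out over the rule, 52 mm above the bench. Its axes are parallel to the jig's.
- gauge_mark (a point): Middle of the red tongue (4 mm wide along the jig's y) of the gauge mark clip on the rule, 49 mm above the bench. Its axes are parallel to the jig's. The pointer starts 12 to 37 mm short of it, on its -y side.
- mark_clip: Red spring clip, 16 mm wide, that carries the gauge mark at the back edge of the rule. Stiff; to be left where it is. Its origin has no meaning for the work.
- lock_lever (a joint): Clamp lever angle (rad): 0 open, arm pointing along the jig's -y (right); it swings level about an upright stud at jig x 20, y -118 mm and at 1.5, its stop, points along the jig's +x (away from the robot). Starts at 0 to 0.25. In the last third of the swing a cam grips the rack bar and it gets stiffer, to 5 to 10 N at the ball. Stays where it is left.
- lever_ball (a point): Centre of the lever's red ball (19 mm diameter), 60 mm from the stud axis, 94 mm above the bench. The black arm is 10 mm thick; its middle line rises from 83 mm at the hub (24 mm diameter, top 91 mm) to 92 mm at the ball. Nothing under the arm is higher than 66 mm.
- drilled_bar: Finished sample, steel bar 20 x 105 x 20 mm with one hole, loose; origin under its centre. Leave alone.
- bar_blank_1: Undrilled steel bar 20 x 105 x 20 mm, loose; origin under its centre. Leave alone.
- bar_blank_2: Undrilled steel bar 20 x 105 x 20 mm, loose; origin under its centre. Leave alone.
- vernier: Steel vernier caliper 74 x 220 x 11 mm lying flat, loose; origin under its centre. Leave alone.
- bearing_a: Ball bearing, 52 mm in diameter, 15 mm high, loose; origin under its centre. Leave alone.
- bolt_a: Steel bolt 50 mm tall standing on its head, 27 mm wide, loose; origin under its centre. Leave alone.
- grease_tin: Red tin with a grey lid, 66 mm in diameter, 46 mm high, loose; origin under its centre. Leave alone.
- tape_roll: Roll of black tape, 62 mm in diameter, 19 mm high, loose; origin under its centre. Leave alone.

How it is judged:
On the way:
1. with the lever still open, the pointer is rolled onto the red gauge mark (y of pointer in the frame of gauge_mark between -0.002 and 0.002 m and value of joint lock_lever below 0.6 rad), for 0.3 s.
At the end, for the whole second after the job is handed in: The pointer stands over the red mark (within 2 mm of its middle along the rule), the stop is at rest and the clamp lever is round to at least 1.3 rad (y of pointer in the frame of gauge_mark between -0.002 and 0.002 m and value of joint lock_lever above 1.3 rad and linear speed of end_stop below 0.005 m/s); the robot touches nothing.
It fails at once if the end stop is pushed directly (contact force between any of the fingers, the arm and end_stop above 1 N).
It fails at once if the gauge mark clip is moved (distance of gauge_mark from where it was at the start of the episode above 0.003 m).
It fails at once if the wheel is pressed hard (over 40 N) (contact force between the fingers and wheel above 40 N).
It fails at once if a loose thing is lifted or shifted by more than 15 mm (distance of any of drilled_bar, bar_blank_1, bar_blank_2, vernier, bearing_a, bolt_a, grease_tin, tape_roll from where it was at the start of the episode above 0.015 m).
It also fails if it takes over 64 s, if anything falls off the work surface, if the arm or the gripper's body presses on something with over 40 N, if the wrist force passes 120 N, or if a joint passes its speed limit or range.

### The arm

A 7-joint arm with a two-finger parallel gripper is mounted at the origin on a cart in front of the work surface, level with it; the furniture and walls round the work are solid. World frame = base frame: x ahead of the robot, y to its left, z up, the work surface at z = 0. Lengths are in m, angles in rad, forces in N, time in s.
With the tool pointing down it reaches from about 0.4 to 0.85 m from the base axis. Payload 10.4 kg.
Tool frame: the origin (TCP) lies midway between the tips of the shut fingers; the grasp point (between the pads) lies 19 mm behind it; z points along the fingers, y is the line along which they close (so a half turn about z gives the same grasp; the last joint's range is limited). The gripper opens to 87 mm and grips with 3 to 60 N. Pads are 19 mm wide; open, the fingers measure 117 mm over their backs; the gripper's body (75 mm by 190 mm) begins 51 mm behind the grasp point.
Start: joints at [-1.142, 0.332, -0.065, 1.46, 0.022, 1.35, -0.088], TCP at [0.273, 0.562, 0.223] pointing down, gripper open.
Joint ranges: [-2.6, 2.6], [-0.5, 2.12], [-1.47, 1.34], [0.16, 2.42], [-1.27, 4.41], [0.06, 2.06], [-2.6, 2.6]. Speed limits (rad/s): [2.22, 2.22, 2.79, 2.79, 3.14, 3.14, 3.14].

### API

Orientations are given as a unit quaternion [x, y, z, w].
In Python, from bench import r gives the robot as it stands.
- The arm moves only by the tool apply_moves, never from a script. Its argument "steps" is a list of rows, each a list of 7 numbers: the turn, a rotation vector about the tool's x, y, z in rad, then the shift along the tool's x, y, z in mm, then the opening, from -1 (shut) to 1 (fully open). In form: [[ax, ay, az, x, y, z, claw], ...]. A call has 1 to 20 rows; each row is the pose to reach, as a shift and turn from the pose commanded when the call began, along the tool's axes at that moment; what a row does not reach only later rows make up. A row lasts 1/12 s, in which the tool goes at most 41.7 mm and 7.16 degrees, less where a joint would pass 70% of its speed; a pose out of reach is approached as far as the arm can. A call with a gripper value outside its range is refused whole. The fingers move at their own pace and stop on an object; "force" is the grip in N (left out, the last holds). Time passes only in rows, so rows that repeat a pose let the fingers close. It gives the time, the measured TCP pose, the force, the opening and the grip force at its end, in the units of the state.
- r.read_state(): the state, without advancing time (a new reading comes with each control period).
- r.camera(name): name is "side" or "top"; returns a dict with "pixels" (480x640x3 uint8, red, green, blue), "z_map" (480x640 float32, m along the optical axis (not along the pixel's ray), 0 where there is no reading), "fovy" (degrees; the focal length in pixels is half the picture's height over the tangent of half this angle, whatever the lens; pixels are square), "cx", "cy" (the principal point, pixels), "k1" (the pictures are not rectified: a ray, as slopes to the right and down, at radius r is drawn at 1 + k1 r^2 times it, then the intrinsics apply), "position" and "orientation" of the camera in the world. Camera axes: x right, y down, z forward; pixel columns grow to the right and rows downward; lengths in m; the calibration is good to about 2 mm. A picture is of the moment at which its call begins.
- r.close_job(): hands the job in; it is judged then, once.
The state is a dict: "time": time; "joint_positions": joint angles; "joint_vel": joint speeds; "joint_torque": joint torques, N m; "ee_pos": TCP position; "eef_rot": TCP orientation; "ft_force": force on the tool from outside, world axes, zero at the start; "torque": the same for the moment, N m; "width": finger opening in m; "grip_force": force on a finger pad.
Only numpy, scipy, OpenCV 4.12 (cv2) and the standard library are available. Lean on these libraries where they do the work, as an engineer would, in place of code of your own. Each camera call takes 0.05 s, during which the arm holds its last target. There are 200 camera calls.

## Working session

There is one attempt and no reset: what is moved stays moved. The work goes in short steps, Python scripts to look and compute and a tool call to move; the robot and the scene stay as the last step left them, time stands still between calls to the robot, and variables do not carry over. Pictures are saved under pics/ and viewed, at most 12 in all, crops included, and the job is handed in when it is done.

Besides the shell and the picture viewer there is one more tool, called after "Request:" as a command line: name --pt "numbers of a row" for each row, then --argument value for the rest. apply_moves: Moves the arm, as the interface text tells. Its arguments: {"type":"object","properties":{"steps":{"type":"array","items":{"type":"array","items":{"type":"number"}}},"force":{"type":"number"}},"required":["steps"]}

```bash
mkdir -p pics; ls; cat > h.py <<'E'
import numpy as np,cv2
from scipy.spatial.transform import Rotation as R
from bench import r
def cam(n,save=None):
    c=r.camera(n)
    if save: cv2.imwrite('pics/'+save,c['pixels'][:,:,::-1])
    c['f']=240/np.tan(np.radians(c['fovy'])/2); c['R']=R.from_quat(c['orientation']).as_matrix(); c['p']=np.array(c['position'])
    return c
def ray(c,uv):
    uv=np.atleast_2d(np.array(uv,float)); K=np.array([[c['f'],0,c['cx']],[0,c['f'],c['cy']],[0,0,1.]])
    s=cv2.undistortPoints(uv[:,None],K,np.array([c['k1'],0,0,0,0.]))[:,0]
    return np.c_[s,np.ones(len(s))]
def plane(c,uv,z):
    d=ray(c,uv)@c['R'].T
    return c['p']+d*((z-c['p'][2])/d[:,2])[:,None]
def depth(c,uv):
    uv=np.atleast_2d(uv); s=ray(c,uv); q=np.round(uv).astype(int)
    return c['p']+(s*c['z_map'][q[:,1],q[:,0]][:,None])@c['R'].T
E
python3 - <<'E'
from h import *
for n in('side','top'):
    c=cam(n,n+'1.png'); print(n,c['f'],c['cx'],c['cy'],c['k1'],c['p'],c['R'].round(3).tolist())
s=r.read_state();print(s['ee_pos'],s['eef_rot'],s['width'],s['time'])
E
```

```text
pics
side 548.4430386469074 318.39446019313857 232.92921729861482 -0.051797444412195755 [0.51963412 1.0904867  0.79145553] [[-0.999, -0.037, 0.016], [-0.037, 0.668, -0.743], [0.017, -0.743, -0.669]]
top 495.3948355933485 318.6252458131517 241.3456536781261 -0.09873416244125827 [0.33069908 0.32501148 1.27081966] [[-0.005, -0.986, 0.167], [-1.0, 0.002, -0.018], [0.017, -0.167, -0.986]]
[0.27273965 0.5619896  0.22185083] [ 2.23990081e-01  9.74591232e-01 -6.01181622e-04 -1.12065174e-04] 0.08713696041109845 0.1
```

View pics/side1.png

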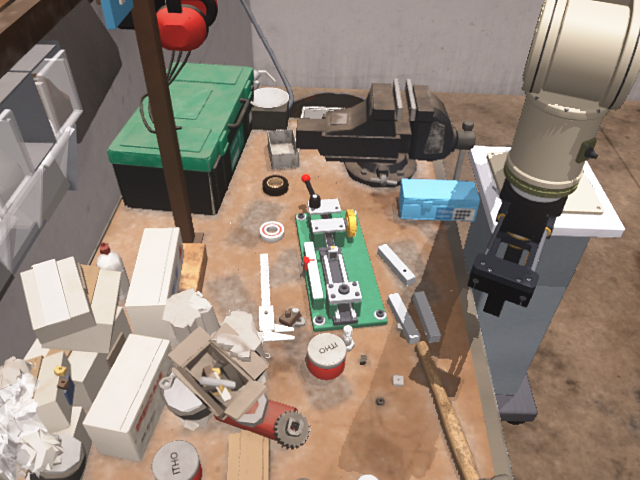

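View pics/top1.png

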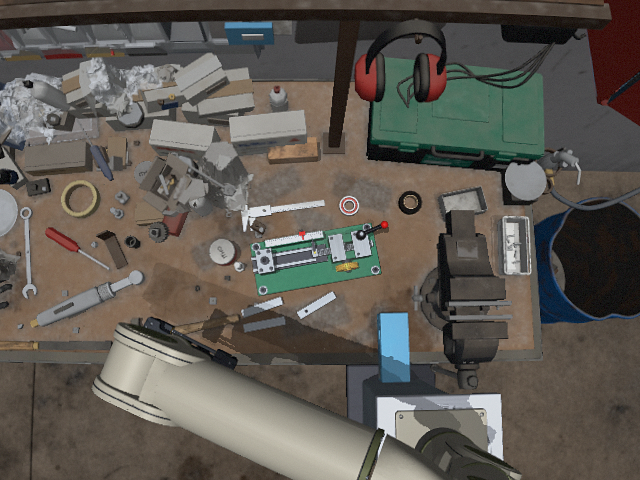

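The side view has the jig at u 297–385, v 200–328, with the lever ball at (306,178), wheel at (351,223) and mark at (306,260). In the top view the jig is at u 250–382, v 220–295, with the ball at (385,225), wheel at (346,267) and mark at (302,234). Next I measure the plate and take enlarged crops.

```bash
python3 - <<'E'
from h import *
def big(n,x0,y0,w,h,k,out):
    im=cv2.imread('pics/'+n)[y0:y0+h,x0:x0+w]; cv2.imwrite('pics/'+out,cv2.resize(im,None,fx=k,fy=k,interpolation=cv2.INTER_CUBIC))
big('side1.png',285,165,110,75+15,7,'s1c.png'); big('top1.png',240,210,155,95,5,'t1c.png')
for n in('side','top'):
    c=cam(n); hsv=cv2.cvtColor(c['pixels'],cv2.COLOR_RGB2HSV)
    g=cv2.inRange(hsv,(60,100,40),(90,255,255)); b=np.zeros_like(g)
    if n=='side': b[195:335,290:392]=1
    else: b[215:300,245:388]=1
    g=g*b; pts=cv2.findNonZero(g)[:,0]
    P=plane(c,pts,0.014); box=cv2.minAreaRect((P[:,:2]*1000).astype(np.float32)); print(n,'plate',box)
    print(cv2.boxPoints(box).round(1).tolist())
    m=cv2.inRange(hsv,(0,150,90),(8,255,255))|cv2.inRange(hsv,(172,150,90),(180,255,255)); m=m*cv2.dilate(b,np.ones((61,61)))
    k,l,s,ce=cv2.connectedComponentsWithStats(m)
    for i in range(1,k): print('red',s[i].tolist(),ce[i].round(1).tolist(),depth(c,ce[i]).round(4).tolist(),plane(c,ce[i],.094).round(4).tolist())
    y=cv2.inRange(hsv,(18,120,100),(32,255,255))*b
    k,l,s,ce=cv2.connectedComponentsWithStats(y)
    for i in range(1,k):
        if s[i][4]>15: print('brass',s[i].tolist(),ce[i].round(1).tolist(),plane(c,ce[i],.06).round(4).tolist())
E
```

```text
side plate ((498.7747802734375, 315.05712890625), (133.82763671875, 323.4178161621094), 9.851468086242676)
[[405.20001220703125, 462.8999938964844], [460.5, 144.3000030517578], [592.4000244140625, 167.1999969482422], [537.0, 485.79998779296875]]
red [302, 174, 8, 8, 51] [305.4, 177.4] [[0.57, 0.1493, 0.1009]] [[0.5705, 0.1399, 0.094]]
red [263, 228, 1, 1, 1] [263.0, 228.0] [[0.6568, 0.2178, 0.014]] [[0.6427, 0.3077, 0.094]]
red [280, 228, 1, 3, 3] [280.0, 229.0] [[0.6199, 0.2222, 0.0167]] [[0.6099, 0.3088, 0.094]]
red [263, 231, 1, 1, 1] [263.0, 231.0] [[0.6553, 0.2303, 0.0165]] [[0.6417, 0.3163, 0.094]]
red [303, 256, 7, 15, 51] [305.7, 261.8] [[0.5584, 0.3519, 0.0512]] [[0.5562, 0.3946, 0.094]]
red [313, 259, 1, 1, 1] [313.0, 259.0] [[0.5449, 0.3407, 0.0483]] [[0.5433, 0.3867, 0.094]]
red [308, 359, 5, 6, 16] [309.2, 362.4] [[0.5412, 0.5612, 0.0255]] [[0.5393, 0.6085, 0.094]]
red [341, 361, 4, 4, 10] [343.0, 363.0] [[0.4853, 0.56, 0.0261]] [[0.4883, 0.6071, 0.094]]
brass [346, 209, 11, 28, 213] [351.2, 222.5] [[0.4713, 0.2426, 0.06]]
top plate ((499.3289794921875, 310.88311767578125), (133.59156799316406, 317.4936828613281), 10.119922637939453)
[[405.70001220703125, 455.3999938964844], [461.5, 142.89999389648438], [593.0, 166.3000030517578], [537.2000122070312, 478.8999938964844]]
red [342, 198, 15, 14, 33] [348.7, 203.5] [[0.6467, 0.2217, 0.0016]] [[0.6237, 0.2292, 0.094]]
red [352, 211, 1, 1, 1] [352.0, 211.0] [[0.6229, 0.2148, 0.0174]] [[0.605, 0.2215, 0.094]]
red [348, 212, 3, 1, 3] [349.0, 212.0] [[0.6218, 0.2221, 0.0104]] [[0.6025, 0.2289, 0.094]]
red [381, 221, 7, 8, 44] [384.1, 224.1] [[0.5711, 0.1446, 0.0996]] [[0.5723, 0.1437, 0.094]]
red [299, 231, 6, 8, 26] [301.7, 233.4] [[0.5589, 0.3449, 0.0449]] [[0.5497, 0.3441, 0.094]]
red [354, 268, 1, 1, 1] [354.0, 268.0] [[0.4689, 0.2162, 0.0616]] [[0.4652, 0.2191, 0.094]]
brass [336, 262, 22, 9, 137] [346.5, 266.1] [[0.4738, 0.2344, 0.06]]
```

View pics/s1c.png

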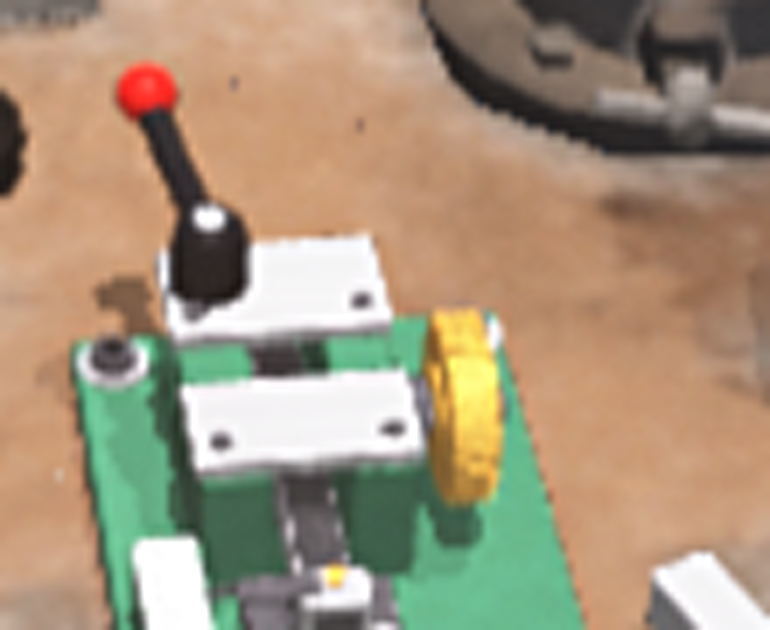

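View pics/t1c.png

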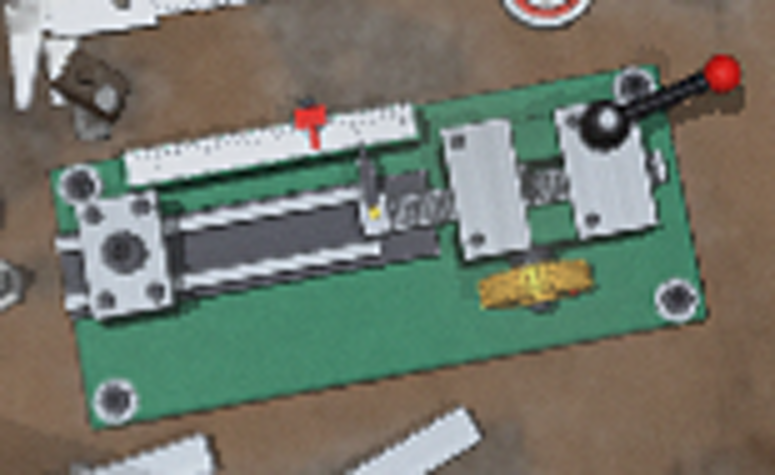

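The crops show the lever nearly open (about 0.19 rad) and the wheel clear. In the top view the pointer tip is near (312.6,240) and the red tongue near (303,237), so the gap is about 23 mm. The plate fit puts the jig origin at about (0.509,0.313), turned 10.1°, and the ball and wheel positions agree with it. I move above the wheel with the gripper shut.

Request:
apply_moves --pt "0 0 0.12 -60 -38 15 -1" --pt "0 0 0.24 -100 -62 25 -1" --pt "0 0 0.36 -136 -85 32 -1" --pt "0 0 0.48 -172 -107 40 -1" --pt "0 0 0.6 -208 -130 50 -1" --pt "0 0 0.72 -244 -152 60 -1" --pt "0 0 0.84 -280 -175 70 -1" --pt "0 0 0.942 -317 -198 80 -1" --pt "0 0 0.942 -317 -198 100 -1" --pt "0 0 0.942 -317 -198 112 -1" --pt "0 0 0.942 -317 -198 112 -1" --pt "0 0 0.942 -317 -198 112 -1" --force 20

```text
time: 1.2
ee_pos: [0.4711, 0.2452, 0.1099]
eef_rot: [0.642, 0.766, -0.001, -0.0]
ft_force: [-0.0, 0.6, 0.1]
width: 0.0151
grip_force: 0.0
```

```bash
cat >> h.py <<'E'
O=np.array([.5092,.3126]);A=np.radians(10.1);ex=np.array([np.cos(A),np.sin(A)]);ey=np.array([-np.sin(A),np.cos(A)])
def J(P): P=np.atleast_2d(P); d=P[:,:2]-O; return np.c_[d@ex,d@ey]*1000
def st():
    s=r.read_state(); M=R.from_quat(s['eef_rot']).as_matrix()
    print('t',round(s['time'],2),'jig',J(s['ee_pos']).round(1),'z',round(s['ee_pos'][2]*1000,1),'F',np.round(s['ft_force'],1),'w',round(s['width'],4))
    print('toolaxes in jig',(np.c_[ex,ey].T@M[:2]).round(3).tolist(),'q',np.round(s['joint_positions'],2).tolist())
def crop(c,x0,y0,w,h,k,out): cv2.imwrite('pics/'+out,cv2.resize(c['pixels'][y0:y0+h,x0:x0+w,::-1],None,fx=k,fy=k,interpolation=cv2.INTER_CUBIC))
E
python3 - <<'E'
from h import *
st(); c=cam('side'); d=cam('top')
a=cv2.resize(c['pixels'][150:250,290:410],None,fx=4,fy=4); b=cv2.resize(d['pixels'][205:305,255:375],None,fx=4,fy=4)
crop(dict(pixels=np.hstack([a,b])[:400,:800]),0,0,800,400,1,'m2.png')
E
```

```text
t 1.2 jig [[-49.3 -59.7]] z 109.9 F [-0.   0.6  0.1] w 0.0151
toolaxes in jig [[0.001, 1.0, -0.002], [1.0, -0.001, -0.001]] q [-0.78, 0.22, 0.25, 1.86, -0.06, 1.07, -0.34]
```

View pics/m2.png

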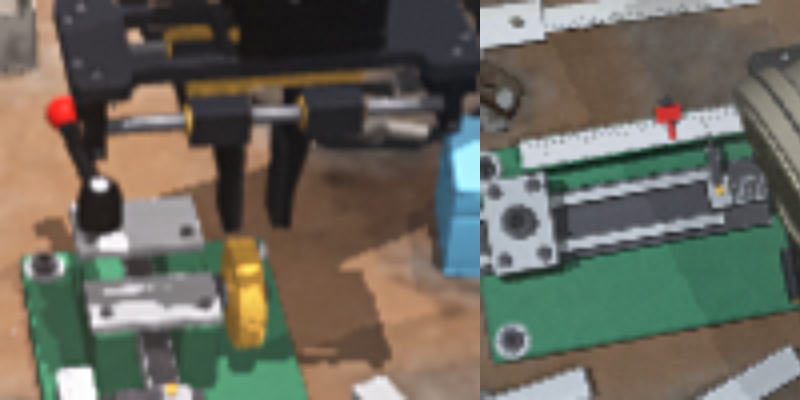

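The side crop (left) shows the fingers above the wheel and almost shut. The top crop (right) shows that the pointer (full-image about (313,241)) and the mark (about (303,236)) stay visible past the arm. I finish closing and descend towards the rim.

Request:
apply_moves --pt "0 0 0 0 0 5 -1" --pt "0 0 0 0 0 12 -1" --pt "0 0 0 0 0 20 -1" --pt "0 0 0 0 0 27 -1" --pt "0 0 0 0 0 27 -1" --pt "0 0 0 0 0 28 -1" --pt "0 0 0 0 0 29 -1" --pt "0 0 0 0 0 29 -1"

```text
time: 1.97
ee_pos: [0.4717, 0.2459, 0.0816]
eef_rot: [0.642, 0.767, 0.0, 0.0]
ft_force: [-1.0, 0.5, 0.6]
width: 0.0002
grip_force: 0.0
```

```bash
cat >> h.py <<'E'
def gap(n=4,save=None):
    out=[]
    for _ in range(n):
        c=cam('top'); im=c['pixels'].astype(int)
        P=c['pixels']; hsv=cv2.cvtColor(P,cv2.COLOR_RGB2HSV)
        # resample the rule strip in jig coords on z=.050, 0.5 mm grid: rows x 25..60, cols y -60..110
        X,Y=np.meshgrid(np.arange(25,60,.5),np.arange(-60,110,.5),indexing='ij')
        W=np.c_[O+(X.ravel()[:,None]*ex+Y.ravel()[:,None]*ey)/1000,np.full(X.size,.0505)]
        q=(W-c['p'])@c['R']; s=q[:,:2]/q[:,2:]; s=s*(1+c['k1']*(s**2).sum(1))[:,None]
        u=(s*c['f']+[c['cx'],c['cy']]).astype(np.float32).reshape(*X.shape,2)
        out.append(cv2.remap(P,u[...,0],u[...,1],cv2.INTER_CUBIC).astype(float))
    S=np.mean(out,0)
    if save: cv2.imwrite('pics/'+save,cv2.resize(S[:,:,::-1].clip(0,255).astype(np.uint8),None,fx=2.3,fy=4))
    return S
E
python3 - <<'E'
from h import *
st(); S=gap(1,'strip0.png'); np.save('S0.npy',S)
E
```

```text
t 1.97 jig [[-48.6 -59.1]] z 81.6 F [-1.   0.5  0.6] w 0.0002
toolaxes in jig [[-0.001, 1.0, 0.0], [1.0, 0.001, 0.0]] q [-0.78, 0.26, 0.24, 1.88, -0.07, 1.01, -0.33]
```

View pics/strip0.png

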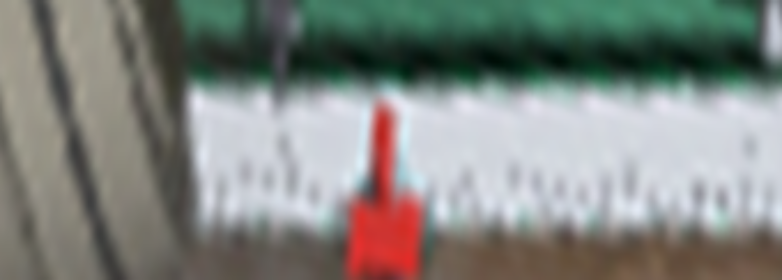

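Strip (4.6 px/mm along y): the pointer tip is at column 280 (y≈0.9) and the tongue at column 383 (y≈23.3), giving a gap of about 22.4 mm. Now a careful touch.

Request:
apply_moves --pt "0 0 0 0 0 1 -1" --pt "0 0 0 0 0 2 -1" --pt "0 0 0 0 0 3 -1" --pt "0 0 0 0 0 3 -1"

```text
time: 2.35
ee_pos: [0.4715, 0.2458, 0.0784]
eef_rot: [0.642, 0.767, -0.0, -0.0]
ft_force: [-1.0, -0.2, 0.4]
width: 0.0006
grip_force: 0.0
```

```bash
cat >> h.py <<'E'
def meas(n=4,save=None):
    S=gap(n,save); g=S.mean(2); red=S[...,0]-S[...,1:].max(2)
    ys=np.arange(-60,110,.5)
    rr=red[28:44].mean(0).clip(20,None)-20; m=(rr*ys).sum()/rr.sum()
    pr=[]
    for a,b in((21,24),(22,25),(23,26)):
        p=g[a:b].mean(0); k=(ys>-8)&(ys<m+15); 
        d=(np.median(p[k])-p).clip(0,None)*k; i=np.argmax(np.convolve(d,np.ones(7),'same')); w=slice(i-7,i+8)
        pr.append(round((d[w]*ys[w]).sum()/d[w].sum(),2))
    print('mark',round(m,2),'ptr',pr)
E
python3 - <<'E'
from h import *
st(); meas()
E
```

```text
t 2.35 jig [[-48.8 -59.2]] z 78.4 F [-1.  -0.2  0.4] w 0.0006
toolaxes in jig [[-0.001, 1.0, -0.0], [1.0, 0.001, 0.0]] q [-0.78, 0.26, 0.24, 1.88, -0.07, 1.0, -0.33]
mark 23.14 ptr [np.float64(1.21), np.float64(1.15), np.float64(1.14)]
```

Request:
apply_moves --pt "0 0 0 0 0 1 -1" --pt "0 0 0 0 0 2 -1" --pt "0 0 0 -3 0 2 -1" --pt "0 0 0 -6 0 2 -1" --pt "0 0 0 -6 0 2 -1"

```text
time: 2.97
ee_pos: [0.4728, 0.2406, 0.0781]
eef_rot: [0.642, 0.767, 0.001, -0.0]
ft_force: [-5.5, -1.8, 16.4]
width: 0.0001
grip_force: 8.2
```

```bash
python3 - <<'E'
from h import *
st(); meas()
E
```

```text
t 2.97 jig [[-48.5 -64.5]] z 78.1 F [-5.5 -1.8 16.4] w 0.0001
toolaxes in jig [[-0.001, 1.0, 0.001], [1.0, 0.001, 0.002]] q [-0.77, 0.26, 0.25, 1.89, -0.08, 1.0, -0.32]
mark 23.15 ptr [np.float64(2.21), np.float64(2.43), np.float64(2.59)]
```

Contact is good: 16 N, and the pointer moves as expected. I ease the press and finish the stroke.

Request:
apply_moves --pt "0 0 0 -3 0 -0.8 -1" --pt "0 0 0 -6 0 -0.8 -1" --pt "0 0 0 -9 0 -0.8 -1" --pt "0 0 0 -12 0 -0.7 -1" --pt "0 0 0 -15 0 -0.5 -1" --pt "0 0 0 -18 0 -0.3 -1" --pt "0 0 0 -18 0 -0.3 -1"

```text
time: 3.75
ee_pos: [0.476, 0.222, 0.0778]
eef_rot: [0.642, 0.767, 0.0, -0.0]
ft_force: [-4.3, -1.9, 9.8]
width: 0.0004
grip_force: 5.5
```

```bash
python3 - <<'E'
from h import *
st(); meas()
E
```

```text
t 3.75 jig [[-48.5 -83.4]] z 77.8 F [-4.3 -1.9  9.8] w 0.0004
toolaxes in jig [[-0.0, 1.0, 0.0], [1.0, 0.0, 0.001]] q [-0.75, 0.25, 0.26, 1.9, -0.07, 1.0, -0.28]
mark 23.14 ptr [np.float64(7.35), np.float64(7.33), np.float64(7.27)]
```

Request:
apply_moves --pt "0 0 0 0 0 -7 -1" --pt "0 0 0 0 0 -7 -1" --pt "0 0 0 25 0 -7 -1" --pt "0 0 0 25 0 -7 -1" --pt "0 0 0 25 0 -1 -1" --pt "0 0 0 25 0 0 -1" --pt "0 0 0 22 0 0 -1" --pt "0 0 0 19 0 -0.3 -1" --pt "0 0 0 16 0 -0.5 -1" --pt "0 0 0 13 0 -0.5 -1" --pt "0 0 0 10 0 -0.5 -1" --pt "0 0 0 7 0 -0.4 -1" --pt "0 0 0 4 0 -0.3 -1" --pt "0 0 0 1 0 -0.1 -1" --pt "0 0 0 -1 0 0 -1" --pt "0 0 0 -1 0 0 -1"

```text
time: 5.28
ee_pos: [0.4767, 0.22, 0.0774]
eef_rot: [0.642, 0.766, 0.0, 0.0]
ft_force: [-2.1, -1.5, 10.2]
width: 0.0002
grip_force: 5.4
```

```bash
python3 - <<'E'
from h import *
st(); meas()
E
```

```text
t 5.28 jig [[-48.2 -85.5]] z 77.4 F [-2.1 -1.5 10.2] w 0.0002
toolaxes in jig [[0.001, 1.0, 0.001], [1.0, -0.001, 0.0]] q [-0.75, 0.25, 0.26, 1.9, -0.07, 1.0, -0.28]
mark 23.14 ptr [np.float64(15.41), np.float64(15.67), np.float64(16.16)]
```

Request:
apply_moves --pt "0 0 0 0 0 -7 -1" --pt "0 0 0 0 0 -7 -1" --pt "0 0 0 26 0 -7 -1" --pt "0 0 0 26 0 -7 -1" --pt "0 0 0 26 0 -1 -1" --pt "0 0 0 26 0 0 -1" --pt "0 0 0 23 0 0 -1" --pt "0 0 0 20 0 -0.3 -1" --pt "0 0 0 17 0 -0.5 -1" --pt "0 0 0 14 0 -0.5 -1" --pt "0 0 0 11 0 -0.5 -1" --pt "0 0 0 8 0 -0.4 -1" --pt "0 0 0 8 0 -0.4 -1"

```text
time: 6.57
ee_pos: [0.4751, 0.2283, 0.0781]
eef_rot: [0.642, 0.766, 0.001, -0.0]
ft_force: [-5.9, -1.2, 16.2]
width: 0.0001
grip_force: 7.8
```

```bash
python3 - <<'E'
from h import *
st(); meas(4,'strip3.png')
E
```

```text
t 6.57 jig [[-48.3 -77. ]] z 78.1 F [-5.9 -1.2 16.2] w 0.0001
toolaxes in jig [[0.0, 1.0, 0.001], [1.0, -0.0, 0.001]] q [-0.76, 0.25, 0.25, 1.9, -0.07, 1.0, -0.3]
mark 23.14 ptr [np.float64(21.08), np.float64(21.25), np.float64(21.54)]
```

View pics/strip3.png

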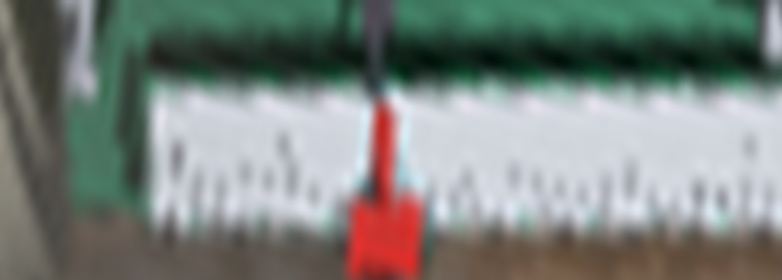

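The strip shows the pointer blade at columns 375–378 and the tongue at 383, so about 1–1.7 mm short. I check this with the wide part of the blade and with the side camera.

```bash
cat >> h.py <<'E'
def body(S):
    ys=np.arange(-60,110,.5); o=[]
    for a,b in((2,6),(6,10),(10,14)):
        p=(S[...,1]-S[...,0])[a:b].mean(0); k=(ys>-6)&(ys<40); base=np.median(p[k]); d=((base-p)-12).clip(0,None)*k
        i=np.argmax(np.convolve(d,np.ones(9),'same')); w=slice(max(i-9,0),i+10); o.append(round((d[w]*ys[w]).sum()/d[w].sum(),2))
    return o
def side(save):
    c=cam('side'); X,Y=np.meshgrid(np.arange(20,65,.25),np.arange(0,50,.25),indexing='ij')
    W=np.c_[O+(X.ravel()[:,None]*ex+Y.ravel()[:,None]*ey)/1000,np.full(X.size,.0505)]
    q=(W-c['p'])@c['R']; s=q[:,:2]/q[:,2:]; s=s*(1+c['k1']*(s**2).sum(1))[:,None]
    u=(s*c['f']+[c['cx'],c['cy']]).astype(np.float32).reshape(*X.shape,2)
    S=cv2.remap(c['pixels'],u[...,0],u[...,1],cv2.INTER_CUBIC)
    cv2.imwrite('pics/'+save,cv2.resize(S[:,:,::-1],None,fx=3.2,fy=3.2)); return S
E
python3 - <<'E'
from h import *
print('S0 body',body(np.load('S0.npy'))); print('now body',body(gap(2))); side('side3.png')
E
```

```text
S0 body [np.float64(0.42), np.float64(0.48), np.float64(0.11)]
now body [np.float64(21.98), np.float64(21.76), np.float64(nan)]h.py:54: RuntimeWarning: invalid value encountered in scalar divide
  i=np.argmax(np.convolve(d,np.ones(9),'same')); w=slice(max(i-9,0),i+10); o.append(round((d[w]*ys[w]).sum()/d[w].sum(),2))
```

View pics/side3.png

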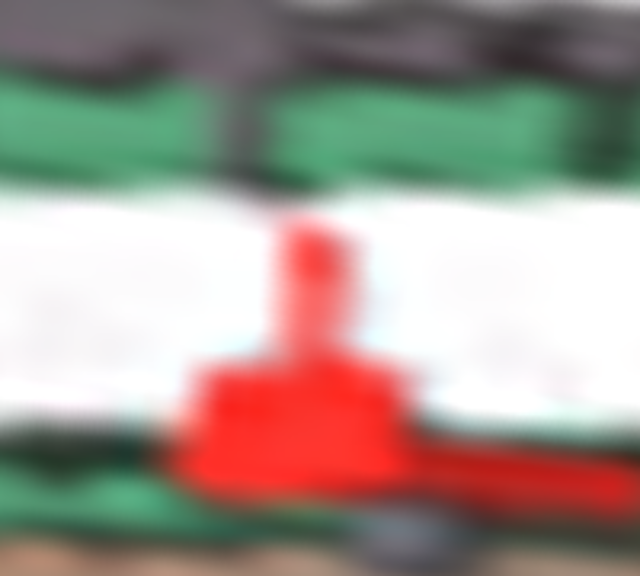

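In the side rectification the tongue is at column 315 and the blade at 242–270. After the 3 mm height parallax (about 38 px) that is about 1.5 mm short, which agrees with the top view. I roll 5 mm more of rim, then lift off.

Request:
apply_moves --pt "0 0 0 -2 0 -0.3 -1" --pt "0 0 0 -4 0 -0.5 -1" --pt "0 0 0 -5 0 -0.5 -1" --pt "0 0 0 -5 0 -0.5 -1" --pt "0 0 0 -5 0 -0.5 -1" --pt "0 0 0 -5 0 -3 -1" --pt "0 0 0 -5 0 -15 -1" --pt "0 0 0 -5 0 -30 -1" --pt "0 0 0 -5 0 -30 -1"

```text
time: 7.67
ee_pos: [0.4767, 0.2239, 0.109]
eef_rot: [0.642, 0.767, 0.001, 0.0]
ft_force: [0.7, 0.1, 0.7]
width: 0.0005
grip_force: 0.0
```

```bash
python3 - <<'E'
from h import *
st(); meas(3,'strip4.png'); S=gap(1); print(body(S))
g=S[...,1]; 
a=cv2.imread('pics/strip4.png'); side('side4.png'); b=cv2.imread('pics/side4.png')
b=cv2.resize(b,(400,300)); z=np.zeros((600,800,3),np.uint8); z[:a.shape[0],:a.shape[1]]=a[:,:800]; z[290:590,:400]=b; cv2.imwrite('pics/v4.png',z)
c=cam('top'); hsv=cv2.cvtColor(c['pixels'],cv2.COLOR_RGB2HSV); m=cv2.inRange(hsv,(0,150,90),(8,255,255))|cv2.inRange(hsv,(172,150,90),(180,255,255)); print(cv2.moments(m[215:235,375:395],True)['m00'])
E
```

```text
t 7.67 jig [[-47.6 -81.6]] z 109.0 F [0.7 0.1 0.7] w 0.0005
toolaxes in jig [[0.0, 1.0, 0.003], [1.0, -0.0, 0.001]] q [-0.76, 0.21, 0.26, 1.87, -0.06, 1.06, -0.3]
mark 23.14 ptr [np.float64(20.99), np.float64(21.24), np.float64(21.57)]
[np.float64(23.23), np.float64(22.79), np.float64(23.55)]
0.0
```

View pics/v4.png

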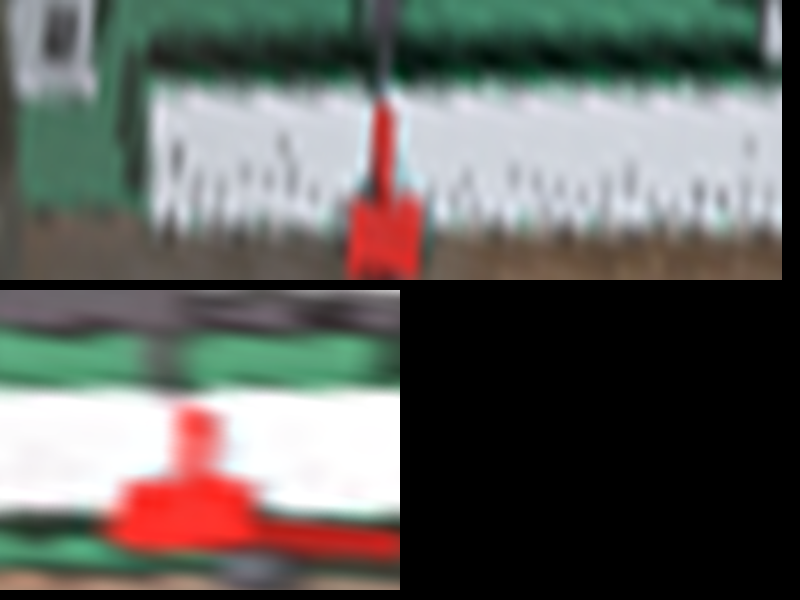

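The pointer is now in line with the tongue: top view column 385 against 384, body centroid 23.1 against 23.1. The side view agrees within about 1 mm after parallax. Before the lever, I check the height of the vise nearby and refine the lever estimate.

```bash
python3 - <<'E'
from h import *
s=cam('side'); c=s
v,u=np.mgrid[60:240:2,200:480:2]; uv=np.c_[u.ravel(),v.ravel()]; P=depth(c,uv); ok=c['z_map'][uv[:,1],uv[:,0]]>0
P=P[ok]
for x0 in np.arange(.4,.75,.05):
    print(round(x0,2),[ (round(float(P[k][:,2].max()),3) if (k:=(P[:,0]>x0)&(P[:,0]<x0+.05)&(P[:,1]>y0)&(P[:,1]<y0+.05)).any() else None) for y0 in np.arange(-.1,.2,.05)])
hsv=cv2.cvtColor(c['pixels'],cv2.COLOR_RGB2HSV); m=cv2.inRange(hsv,(0,150,90),(8,255,255)); m[:165]=0;m[190:]=0;m[:,:295]=0;m[:,320:]=0
M=cv2.moments(m,True); b=plane(c,[[M['m10']/M['m00'],M['m01']/M['m00']]],.094); print('ball',J(b))
E
```

```text
0.4 [0.197, 0.197, 0.197, 0.041, 0.005, 0.277, 0.401]
0.45 [None, 0.113, 0.125, 0.005, 0.005, 0.067, 0.293]
0.5 [0.135, 0.136, 0.132, 0.005, None, 0.093, 0.411]
0.55 [0.117, 0.119, 0.004, 0.006, 0.106, 0.217, 0.221]
0.6 [0.048, 0.116, 0.024, 0.024, 0.005, 0.016, 0.02]
0.65 [0.047, 0.047, 0.022, 0.023, 0.006, 0.015, 0.019]
0.7 [0.163, 0.163, 0.154, 0.161, 0.155, 0.006, 0.005]
ball [[  30.36829542 -180.65123723]]
```

The vise top (at most 0.136 m near x 0.45–0.6, y<0.05) and the green box (x>0.7) are clear of the gripper body. The ball is at jig (31,-179), so φ≈0.185. I move beside the lever on the robot side.

Request:
apply_moves --pt "0 0 0 0 0 -30 -1" --pt "0 0 -0.06 -30 10 -40 -1" --pt "0 0 -0.12 -65 25 -40 -1" --pt "0 0 -0.18 -101 40 -40 -1" --pt "0 0 -0.18 -101 40 -30 -1" --pt "0 0 -0.18 -101 40 0 -1" --pt "0 0 -0.18 -101 40 25 -1" --pt "0 0 -0.18 -101 40 25 -1" --pt "0 0 -0.18 -101 40 25 -1"

```text
time: 8.77
ee_pos: [0.5316, 0.1315, 0.0813]
eef_rot: [0.57, 0.821, -0.001, -0.001]
ft_force: [0.3, 0.5, 0.7]
width: 0.0005
grip_force: 0.0
```

```bash
python3 - <<'E'
from h import *
st(); meas(1); c=cam('side'); crop(c,270,120,150,110,5,'lev.png')
s=r.read_state(); M=R.from_quat(s['eef_rot']).as_matrix(); p=J(s['ee_pos'])[0]
T=np.c_[ex,ey].T@M[:2,:2]
for f in np.arange(.25,1.56,.1):
    q=np.array([20,-118])+60*np.array([np.sin(f),-np.cos(f)])-24.5*np.array([np.cos(f),np.sin(f)])
    print(round(f,2),'turn',round(-(f-.18),2),(T.T@(q-p)).round(0))
E
```

```text
t 8.77 jig [[  -9.7 -182.2]] z 81.3 F [0.3 0.5 0.7] w 0.0005
toolaxes in jig [[-0.179, 0.984, -0.003], [0.984, 0.179, -0.001]] q [-0.6, 0.29, 0.31, 1.84, -0.11, 1.02, 0.12]
mark 23.14 ptr [np.float64(21.02), np.float64(21.29), np.float64(21.62)]
0.25 turn -0.07 [-4. 19.]
0.35 turn -0.17 [-5. 25.]
0.45 turn -0.27 [-7. 31.]
0.55 turn -0.37 [-7. 38.]
0.65 turn -0.47 [-7. 44.]
0.75 turn -0.57 [-6. 51.]
0.85 turn -0.67 [-4. 57.]
0.95 turn -0.77 [-2. 63.]
1.05 turn -0.87 [ 0. 69.]
1.15 turn -0.97 [ 4. 74.]
1.25 turn -1.07 [ 7. 80.]
1.35 turn -1.17 [12. 85.]
1.45 turn -1.27 [17. 89.]
1.55 turn -1.37 [22. 93.]
```

View pics/lev.png

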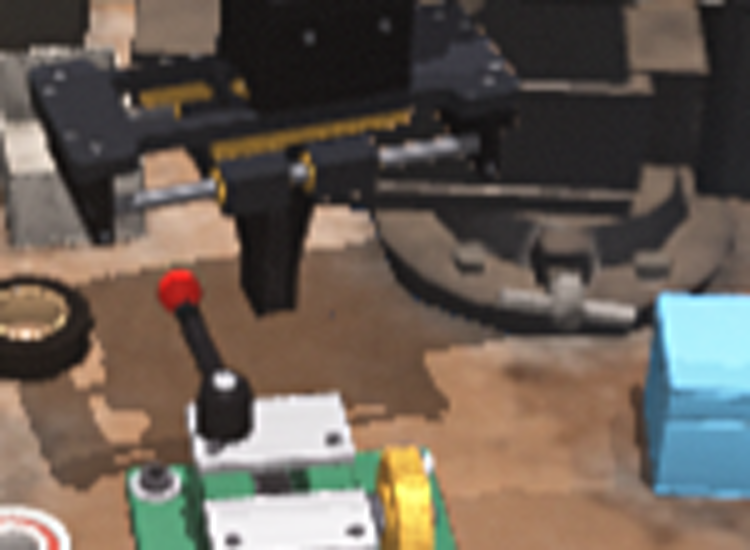

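The fingertips (crop around (270,310)) stand on the robot side of the lever ball (180,290), at the right height and clear. I push round the arc, turning with it.

Request:
apply_moves --pt "0 0 -0.02 -2 9 0 -1" --pt "0 0 -0.07 -4 19 0 -1" --pt "0 0 -0.17 -5 25 0 -1" --pt "0 0 -0.27 -7 31 0 -1" --pt "0 0 -0.37 -7 38 0 -1" --pt "0 0 -0.47 -7 44 0 -1" --pt "0 0 -0.57 -6 51 0 -1" --pt "0 0 -0.67 -4 57 0 -1" --pt "0 0 -0.77 -2 63 0 -1" --pt "0 0 -0.87 0 69 0 -1" --pt "0 0 -0.97 4 74 0 -1" --pt "0 0 -0.97 4 74 0 -1"

```text
time: 9.87
ee_pos: [0.602, 0.1623, 0.0842]
eef_rot: [0.119, 0.993, 0.001, 0.001]
ft_force: [-0.1, 0.5, -0.5]
width: 0.0009
grip_force: 0.0
```

```bash
cat >> h.py <<'E'
def ball():
    for n in('side','top'):
        c=cam(n); hsv=cv2.cvtColor(c['pixels'],cv2.COLOR_RGB2HSV); m=cv2.inRange(hsv,(0,150,70),(8,255,255))|cv2.inRange(hsv,(172,150,70),(180,255,255))
        k,l,s,ce=cv2.connectedComponentsWithStats(m)
        for i in range(1,k):
            b=J(plane(c,ce[i],.094))[0]; d=b-[20,-118]
            if s[i][4]>8 and abs(np.hypot(*d)-60)<12: print(n,b.round(1),'area',s[i][4],'phi',round(float(np.arctan2(d[0],-d[1])),3))
def arc(fs,d=24.5):
    s=r.read_state(); M=R.from_quat(s['eef_rot']).as_matrix(); p=J(s['ee_pos'])[0]; T=np.c_[ex,ey].T@M[:2,:2]
    a=np.arctan2(T[1,1],T[0,1])
    for f in fs:
        q=np.array([20,-118])+60*np.array([np.sin(f),-np.cos(f)])-d*np.array([np.cos(f),np.sin(f)])
        print(round(f,2),'turn',round(-(f-a),2),(T.T@(q-p)).round(1))
E
python3 - <<'E'
from h import *
st(); ball(); arc([1.25,1.35,1.45,1.5,1.55,1.6])
E
```

```text
t 9.87 jig [[  65.  -164.3]] z 84.2 F [-0.1  0.5 -0.5] w 0.0009
toolaxes in jig [[-0.915, 0.403, 0.003], [0.403, 0.915, 0.0]] q [-0.45, 0.43, 0.15, 1.63, -0.07, 1.08, 1.05]
side [  72.2 -147.1] area 57 phi 1.062
1.25 turn -0.1 [-2.8  6.4]
1.35 turn -0.2 [-4.3 12.7]
1.45 turn -0.3 [-5.2 19.1]
1.5 turn -0.35 [-5.4 22.3]
1.55 turn -0.4 [-5.4 25.5]
1.6 turn -0.45 [-5.3 28.8]
```

Request:
apply_moves --pt "0 0 -0.05 -1 3 2 -1" --pt "0 0 -0.1 -3 6 2 -1" --pt "0 0 -0.15 -4 10 2 -1" --pt "0 0 -0.2 -4 13 2 -1" --pt "0 0 -0.25 -5 16 2 -1" --pt "0 0 -0.3 -5 19 2 -1" --pt "0 0 -0.35 -5 22 2 -1" --pt "0 0 -0.4 -5 25 2 -1" --pt "0 0 -0.4 -5 25 2 -1"

```text
time: 10.72
ee_pos: [0.6119, 0.1838, 0.0809]
eef_rot: [-0.077, 0.997, -0.0, 0.001]
ft_force: [1.2, -1.5, -0.6]
width: 0.0004
grip_force: 1.2
```

```bash
python3 - <<'E'
from h import *
st(); ball(); meas(1); print(body(gap(1))); arc([1.55,1.6])
E
```

```text
t 10.72 jig [[  78.5 -144.8]] z 80.9 F [ 1.2 -1.5 -0.6] w 0.0004
toolaxes in jig [[-1.0, 0.021, 0.001], [0.021, 1.0, -0.001]] q [-0.42, 0.47, 0.07, 1.59, -0.03, 1.09, 1.39]
side [  78.4 -125.8] area 54 phi 1.437
mark 23.14 ptr [np.float64(21.06), np.float64(21.34), np.float64(21.66)]
[np.float64(22.81), np.float64(22.37), np.float64(23.45)]
1.55 turn -0.0 [-1.   1.1]
1.6 turn -0.05 [-2.1  4.1]
```

Request:
apply_moves --pt "0 0 0 0 1 0 -1" --pt "0 0 0 0 2 0 -1" --pt "0 0 0 0 3 0 -1" --pt "0 0 0 0 3 0 -1"

```text
time: 11.25
ee_pos: [0.6106, 0.1882, 0.0801]
eef_rot: [-0.078, 0.997, 0.0, -0.0]
ft_force: [-0.1, -1.1, -0.1]
width: 0.0004
grip_force: 0.1
```

```bash
python3 - <<'E'
from h import *
st(); ball(); arc([1.6])
E
```

```text
t 11.25 jig [[  78.  -140.2]] z 80.1 F [-0.1 -1.1 -0.1] w 0.0004
toolaxes in jig [[-1.0, 0.02, -0.0], [0.02, 1.0, 0.001]] q [-0.42, 0.47, 0.07, 1.59, -0.04, 1.09, 1.38]
side [  79.1 -120.6] area 49 phi 1.527
1.6 turn -0.05 [-2.7 -0.2]
```

The lever is at its stop (measured 1.53 against a nominal 1.5). I retreat and check.

Request:
apply_moves --pt "0 0 0 0 -8 0 -1" --pt "0 0 0 0 -20 0 -1" --pt "0 0 0 0 -20 -30 -1" --pt "0 0 0 0 -20 -70 -1" --pt "0 0 0 0 -20 -110 -1" --pt "0 0 0 0 -20 -120 -1" --pt "0 0 0 0 -20 -120 -1"

```text
time: 11.93
ee_pos: [0.6164, 0.1667, 0.205]
eef_rot: [-0.077, 0.997, 0.001, 0.004]
ft_force: [0.8, 0.8, -0.8]
width: 0.0005
grip_force: 0.0
```

```bash
python3 - <<'E'
from h import *
st(); ball(); print([body(gap(1)) for _ in range(2)]); gap(2,'strip5.png'); side('side5.png')
a=cv2.imread('pics/strip5.png'); b=cv2.resize(cv2.imread('pics/side5.png'),(400,300)); z=np.zeros((600,800,3),np.uint8); z[:a.shape[0],:a.shape[1]]=a; z[290:590,:400]=b; cv2.imwrite('pics/v5.png',z)
E
```

```text
t 11.93 jig [[  79.9 -162.5]] z 205.0 F [ 0.8  0.8 -0.8] w 0.0005
toolaxes in jig [[-1.0, 0.022, 0.007], [0.022, 1.0, 0.001]] q [-0.4, 0.36, 0.09, 1.46, -0.03, 1.31, 1.41]
side [  78.8 -124.7] area 70 phi 1.457
top [  80.8 -122.1] area 43 phi 1.503
[[np.float64(23.23), np.float64(23.12), np.float64(nan)], [np.float64(23.27), np.float64(22.94), np.float64(23.74)]]h.py:54: RuntimeWarning: invalid value encountered in scalar divide
  i=np.argmax(np.convolve(d,np.ones(9),'same')); w=slice(max(i-9,0),i+10); o.append(round((d[w]*ys[w]).sum()/d[w].sum(),2))
```

View pics/v5.png

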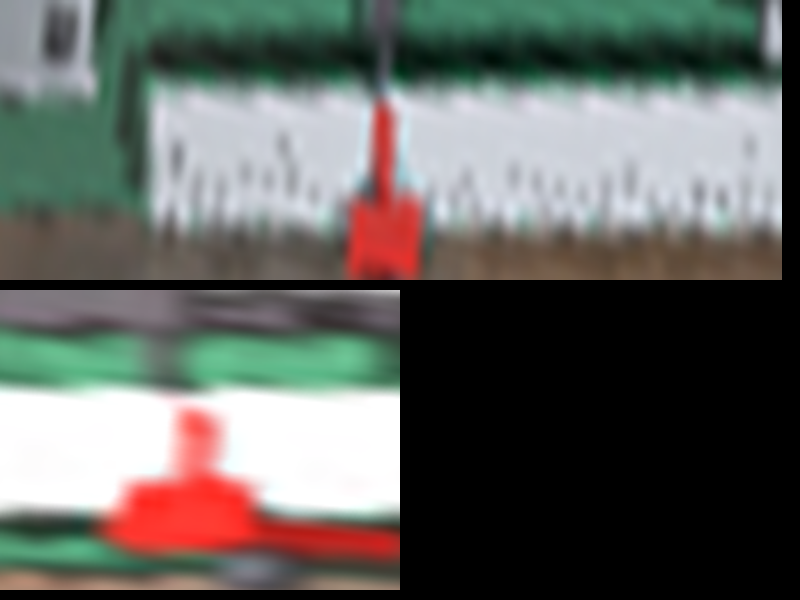

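The pointer still lines up with the tongue (columns 385 and 384, unchanged by locking). The lever reads about 1.48 rad and the robot is clear, so I hand in.

```bash
python3 -c "
from bench import r
print(r.close_job())"
```

```text
the job is handed in; nothing more can be done
None
```

The job is handed in: by the camera measurements, the pointer stands over the red mark (within about 1 mm) and the clamp lever is locked at about 1.48 rad. The arm was clear when I handed in, after about 12 s of robot time; no verdict came back.

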